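# Register a serving board on a carrying tray and latch it

### The job

On the carrying tray, slide the dark wooden serving board fully home into the corner, so that it lies flat with its long edge flush against the long stop and its end (the one opposite the handle) flush against the short stop. Then swing the steel catch by its upright knob from the long stop round over the board until it points straight across it, to keep the board on the tray. Leave the salt shaker on the tray and the glass tumbler beside it standing where they are.

Things in the scene. Friction and masses are not known exactly. Their poses are not given: they have to be found in the camera images.
- tray: Light wooden tray, fixed; origin on the table, z up. Base 12 mm thick, own x -140 to 100 mm, y -230 to 105 mm; steel handles (z to 15 mm) stick out 33 mm at both y ends. Long stop: bar along y, 26 mm wide, inner face x = 70 mm (faces -x), y -78 to 102 mm. Short stop: bar along x, 22 mm wide, inner face y = 80 mm (faces -y), x -70 to 70 mm. Both stops rise to z = 38 mm.
- board: Dark wooden board, 20 mm thick, 0.2-0.5 kg, loose on the tray. Body 100 (own x) by 140 mm (own y); origin: centre of the body's underside. Handle 30 mm wide, 20 mm thick, from the middle of the -y end, y = -70 to -125 mm. Starts a few cm from both stops, up to 0.3 rad askew, handle roughly along tray -y. Fully home: origin at tray (20, 10, 12) mm, axes parallel to the tray's.
- board_corner (a point): Corner of the board's body that belongs in the corner of the stops: board x = +50, y = +70, z = +10 mm. Fully home: at tray x = +70, y = +80, z = 22 mm.
- board_edge (a point): Other end of the board's long edge that belongs against the long stop: board x = +50, y = -70, z = +10 mm. Fully home: at tray x = +70 mm.
- catch (a joint): Angle of the steel catch, rad, clockwise from above. 0: bar lies along the long stop, pointing to tray -y; pi/2: points to tray -x, straight across the board. Travel -0.6 to 1.75; starts -0.45 to 0.1; stays where it is left. Bar 16 mm wide, 8 mm thick, 60 mm long from the pivot, underside at tray z = 40 mm (8 mm above the board's top).
- catch_pivot (a point): Point on the catch's vertical pivot axis, on top of the long stop: tray x = +83, y = +30, z = 49 mm.
- catch_knob (a point): Centre of the top of the catch's upright round knob: 14 mm diameter, 28 mm tall (tray z = 48 to 76 mm), 52 mm from the pivot axis.
- shaker: Salt shaker, 38 mm diameter, 75 mm tall, standing on the tray near its -x -y corner; origin at the centre of its underside; leave it standing where it is
- tumbler: Glass tumbler, 72 mm diameter, 100 mm tall, standing on the table beyond the tray's +y end; origin at the centre of its underside; leave it standing where it is
There are look-alikes about, which are no part of the job. Of the things shaped like the board, the wooden one is meant.

How it is judged:
By the outcome, as a careful person would: the job done as asked, in the order asked, and still so for the second after the job is handed in, with the robot touching nothing.
It also fails if it takes over 58 s, if anything falls off the work surface, if the arm or the gripper's body presses on something with over 40 N, if the wrist force passes 120 N, or if a joint passes its speed limit or range.

### The arm

A 7-joint arm with a two-finger parallel gripper is mounted at the origin on the work surface. World frame = base frame: x ahead of the robot, y to its left, z up, the work surface at z = 0. Lengths are in m, angles in rad, forces in N, time in s.
With the tool pointing down it reaches from about 0.425 to 0.95 m from the base axis. Payload 16.7 kg.
Tool frame: the origin (TCP) lies at the very end of the fingers, on their centre line; the grasp point (between the pads) lies 19 mm behind it (env.grip_depth is the distance from the TCP to the grasp point, in m); z points along the fingers, y is the line along which they close (so a half turn about z gives the same grasp; the last joint's range is limited). The gripper opens to 94 mm and grips with 3 to 60 N. Pads are 16 mm wide; open, the fingers measure 119 mm over their backs; the gripper's body (75 mm by 177 mm) begins 78 mm behind the grasp point.
Start: joints at [-1.353, 0.426, 0.074, 1.606, -0.034, 1.111, -0.067], TCP at [0.243, 0.63, 0.205] pointing down, gripper open.
Joint ranges: [-2.85, 2.85], [-0.5, 2.14], [-1.23, 1.37], [0.21, 2.46], [-1.02, 4.16], [0.16, 2.05], [-2.73, 2.73]. Speed limits (rad/s): [1.89, 1.89, 2.39, 2.39, 3.01, 3.01, 3.01].

### API

Orientations are given as [roll, pitch, yaw] about the fixed x, y, z axes, in that order (R = Rz(yaw) Ry(pitch) Rx(roll)).
In Python, from workcell import sensors, snapshot, close_job, finder, env gives the robot as it stands. The module is installed in compiled form; this text tells all that it offers.
- The arm moves only by the tool drive_tool, never from a script. Its argument "motion" is one flat list of numbers, 5 for each row, row after row: the finger opening in mm, from 0 to 94, then the shift along the world's x, y, z in mm, then the turn about the world's z in rad. In form: [claw, x, y, z, roll, claw, x, y, z, roll, ...]. A call has 1 to 20 rows; each row shifts and turns the commanded pose from where the row before left it; what a row does not reach is not made up. A row lasts 1/10 s, in which the tool goes at most 50 mm and 8.59 degrees, less where a joint would pass 70% of its speed; a pose out of reach is approached as far as the arm can. A call with a gripper value outside its range is refused whole. The fingers move at their own pace and stop on an object; "squeeze" is the grip in N (left out, the last holds). Time passes only in rows, so rows that do not move let the fingers close. It gives the time, the measured TCP pose, the force, the opening and the grip force at its end, in the units of the state.
- sensors.state(): the state, without advancing time (a new reading comes with each control period).
- snapshot(name): name is "side" or "top" or "wrist"; returns a dict with "frame" (480x640x3 uint8, red, green, blue), "range_z" (480x640 float32, m along the optical axis (not along the pixel's ray), 0 where there is no reading), "fx", "fy", "cx", "cy" (pixels), "dist" ([k1, k2, p1, p2, k3] as OpenCV has them; the pictures are not rectified), "rvec" (rotation vector, rad) and "tvec" (3), from world to camera coordinates, as OpenCV has them; the wrist camera has in their place "hand_eye" (4x4, takes a point from camera to tool coordinates, whose origin is the TCP and whose axes are the flange's). Camera axes: x right, y down, z forward; pixel columns grow to the right and rows downward; lengths in m; the calibration is good to about 2 mm. A picture is of the moment at which its call begins: read the wrist's pose just before it.
- close_job(): hands the job in; it is judged then, once.
Trained networks look in a picture, given as the dict that the camera call returned (one of the last four; its "shot" number tells which), for a name from the list of things; names that differ only in an ending like _2 or _b are one class to them, and where a whole thing is asked for, a point or a joint stands for the part that bears it (a point fixed in the world has none). Each returns a list of dicts, best first, with "score" (0 to 1); they miss things now and then, are a little off and sometimes report something else, mostly with a low value. They report only what shows in the picture. A call takes as long as a camera call. They do not tell look-alikes from the thing itself.
- finder.silhouettes(picture, thing): "mask" (480x640 bool, what is visible of it) and "pixel" ([row, column] in pixels, amid what is visible of it).
- finder.pinpoint(picture, thing): "pixel" ([row, column] in pixels: a listed point, or the origin of a listed thing).
The state is a dict: "clock": time; "joint_pos": joint angles; "joint_vel": joint speeds; "tau": joint torques, N m; "tcp_pos": TCP position; "ee_rot": TCP orientation; "ft_force": force on the tool from outside, world axes, zero at the start; "moment": the same for the moment, N m; "width": finger opening in m; "gripper_force": force on a finger pad.
Only numpy, scipy, OpenCV 4.12 (cv2) and the standard library are available. Lean on these libraries where they do the work, as an engineer would, in place of code of your own. Each camera call takes 0.05 s, during which the arm holds its last target. There are 200 camera calls.

## Working session

There is one attempt and no reset: what is moved stays moved. The work goes in short steps, Python scripts to look and compute and a tool call to move; the robot and the scene stay as the last step left them, time stands still between calls to the robot, and variables do not carry over. Pictures are saved under pics/ and viewed, at most 10 in all, crops included, and the job is handed in when it is done.

Besides the shell and the picture viewer there is one more tool, called after ">>>" in YAML: its name, and indented under it one key for each argument. drive_tool: Moves the arm, as the interface text tells. Its arguments: {"type":"object","properties":{"motion":{"type":"array"},"squeeze":{"type":"number"}},"required":["motion"]}

```bash
mkdir -p pics; cat > h.py <<'E'
import numpy as np, cv2
from workcell import sensors, snapshot, close_job, finder, env
from scipy.spatial.transform import Rotation as Ro
def extr(p,st=None):
    K=np.array([[p['fx'],0,p['cx']],[0,p['fy'],p['cy']],[0,0,1.]]);d=np.array(p['dist'],float)
    if 'rvec' in p:
        R=cv2.Rodrigues(np.array(p['rvec'],float))[0];t=np.array(p['tvec'],float).ravel()
    else:
        T=np.eye(4);T[:3,:3]=Ro.from_euler('xyz',st['ee_rot']).as_matrix();T[:3,3]=st['tcp_pos']
        M=np.linalg.inv(T@np.array(p['hand_eye']));R=M[:3,:3];t=M[:3,3]
    return K,d,R,t
def ray(p,rc,st=None):
    K,d,R,t=extr(p,st);u=cv2.undistortPoints(np.array([[[rc[1],rc[0]]]],float),K,d)[0,0]
    return -R.T@t, R.T@np.array([u[0],u[1],1.])
def onz(p,rc,z,st=None):
    o,v=ray(p,rc,st);return o+v*(z-o[2])/v[2]
def proj(p,X,st=None):
    K,d,R,t=extr(p,st);return cv2.projectPoints(np.atleast_2d(X).astype(float),R,t,K,d)[0][:,0]
def cloud(p,mask,st=None):
    K,d,R,t=extr(p,st);r,c=np.nonzero(mask&(p['range_z']>0));z=p['range_z'][r,c]
    u=cv2.undistortPoints(np.stack([c,r],1).astype(float)[:,None],K,d)[:,0]
    return (np.c_[u*z[:,None],z]-t)@R
def tri(a,b):
    A=np.zeros((3,3));y=np.zeros(3)
    for o,v in(a,b):
        v=v/np.linalg.norm(v);P=np.eye(3)-np.outer(v,v);A+=P;y+=P@o
    return np.linalg.solve(A,y)
E
cat > a.py <<'E'
from h import *
P={}
for n in('top','side'):
    p=snapshot(n);P[n]=p;cv2.imwrite(f'pics/{n}0.png',p['frame'][...,::-1])
    for t in('tray','board','board_corner','board_edge','catch_pivot','catch_knob','shaker','tumbler'):
        print(n,t,[(np.round(q['pixel']).astype(int).tolist(),round(q['score'],2)) for q in finder.pinpoint(p,t)][:4])
    print(np.round(ray(p,(240,320)),2).tolist())
E
python3 a.py
```

```text
top tray []
top board [([210, 365], 0.71), ([329, 172], 0.63)]
top board_corner [([184, 322], 0.77), ([281, 157], 0.63)]
top board_edge [([332, 221], 0.97), ([174, 406], 0.73)]
top catch_pivot [([273, 458], 0.68)]
top catch_knob [([149, 356], 0.86)]
top shaker [([272, 458], 0.75)]
top tumbler [([217, 231], 0.87)]
[[0.45, 0.06, 0.82], [0.09, -0.01, -1.0]]
side tray [([263, 298], 0.86)]
side board [([243, 305], 0.87), ([432, 372], 0.68), ([259, 298], 0.66)]
side board_corner [([256, 267], 0.84), ([435, 300], 0.7)]
side board_edge [([215, 292], 0.88)]
side catch_pivot [([236, 249], 0.9), ([257, 299], 0.27)]
side catch_knob [([210, 255], 0.66)]
side shaker [([211, 386], 0.88)]
side tumbler [([336, 260], 0.68)]
[[0.34, 0.62, 0.45], [0.26, -0.81, -0.53]]
```

View pics/top0.png

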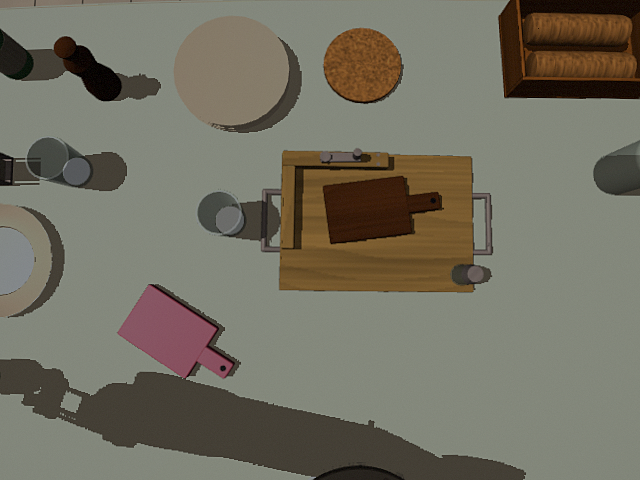

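View pics/side0.png

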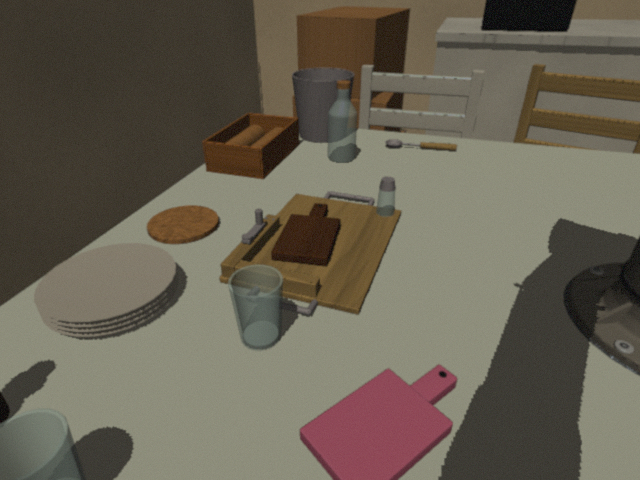

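The top view shows a dark wooden board at about (210,365) on the tray and a pink look-alike at (329,172). It also shows the catch knob at (154,357) with its pivot near (157,326), the shaker at (274,468) and the tumbler at (215,222). The side view agrees: wooden board at (240,307), pink at (432,372), knob at (212,258). I choose the dark wooden board.

```bash
cat > b.py <<'E'
from h import *
p=snapshot('top');s=snapshot('side')
for nm,rc in dict(trayFL=(290,280),trayFR=(291,473),trayBR=(157,472)).items(): print(nm,np.round(onz(p,rc,.012)*1e3))
for nm,rc in dict(stopBL=(151,283),stopBR=(154,388),LinnerR=(167,388),shortend=(248,281),shortendR=(248,294)).items(): print(nm,np.round(onz(p,rc,.038)*1e3))
for nm,rc in dict(bTL=(186,324),bTR=(177,404),bBR=(234,411),bBL=(243,331)).items(): print(nm,np.round(onz(p,rc,.032)*1e3))
print('knob tri',np.round(1e3*tri(ray(p,(153,357)),ray(s,(210,258)))), 'z76',np.round(onz(p,(153,357),.076)*1e3))
print('board corner tri',np.round(1e3*tri(ray(p,(186,324)),ray(s,(256,273)))))
for n,q in(('top',p),('side',s)):
  for t in('board','shaker','tumbler'):
    for m in finder.silhouettes(q,t)[:2]:
      c=cloud(q,m['mask'])
      print(n,t,np.round(m['pixel']),round(m['score'],2),np.round(1e3*np.median(c,0)),np.round(1e3*np.percentile(c[:,2],[5,95])))
cv2.imwrite('pics/crop.png',cv2.resize(p['frame'][130:310,260:500,::-1],None,fx=3.3,fy=3.3,interpolation=2))
print(np.round(sensors.state()['ee_rot'],3))
print(snapshot('wrist')['hand_eye'].round(3) if hasattr(snapshot('wrist')['hand_eye'],'round') else 0)
E
python3 b.py
```

```text
trayFL [438. 120.  12.]
trayFR [ 428. -211.   12.]
trayBR [ 664. -222.   12.]
stopBL [672. 110.  38.]
stopBR [664. -68.  38.]
LinnerR [642. -67.  38.]
shortend [508. 116.  38.]
shortendR [507.  94.  38.]
bTL [612.  42.  32.]
bTR [625. -95.  32.]
bBR [ 527. -103.   32.]
bBL [515.  33.  32.]
knob tri [659. -10.  74.] z76 [656. -11.  76.]
board corner tri [615.  42.  18.]
top board [206. 372.] 0.89 [573. -38.  33.] [30. 35.]
top board [334. 173.] 0.82 [369. 302.  21.] [18. 23.]
top shaker [270. 467.] 0.59 [ 458. -181.   73.] [14. 90.]
top tumbler [212. 221.] 0.88 [566. 217.  54.] [  4. 101.]
side board [239. 308.] 0.57 [573. -11.  32.] [17. 33.]
side board [426. 382.] 0.55 [371. 317.  20.] [14. 21.]
side tumbler [301. 256.] 0.68 [559. 228.  71.] [ 11. 100.]
[-3.142 -0.     2.774]
[[ 0.    -0.972 -0.236  0.067]
 [ 1.     0.    -0.     0.001]
 [ 0.    -0.236  0.972 -0.178]
 [ 0.     0.     0.     1.   ]]
```

View pics/crop.png

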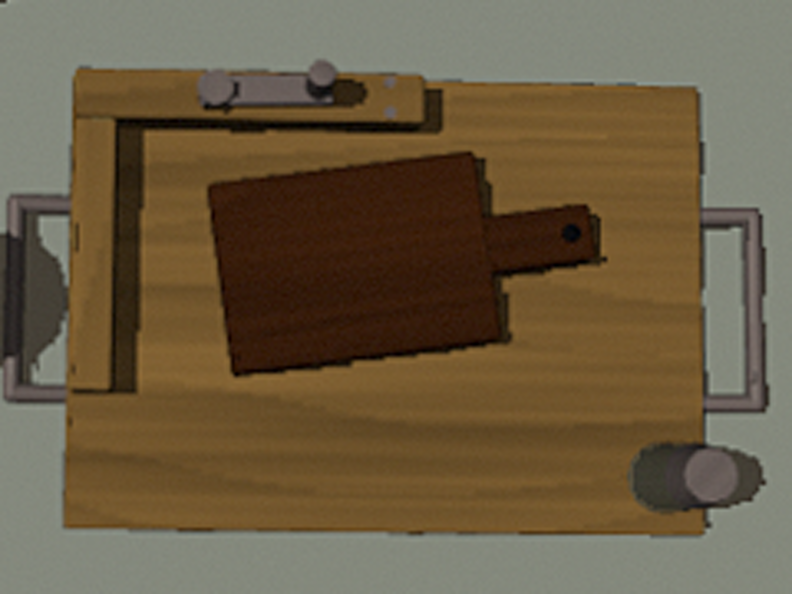

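The crop confirms it: dark board, handle to the right, with its corner near crop (210,185) and the stops' corner at (115,120). The catch lies along the long stop. I'll move above the handle.

>>> drive_tool:
  motion: [94,19,-42,0,-0.062,94,19,-42,0,-0.062,94,19,-42,0,-0.062,94,19,-42,0,-0.062,94,19,-42,0,-0.062,94,19,-42,0,-0.062,94,19,-42,0,-0.062,94,19,-42,0,-0.062,94,19,-42,0,-0.062,94,19,-42,0,-0.062,94,19,-42,0,-0.062,94,19,-42,0,-0.062,94,19,-42,0,-0.062,94,19,-42,0,-0.062,94,19,-42,0,-0.062,94,19,-42,0,-0.062,94,19,-42,0,-0.062,94,19,-42,0,-0.062,94,0,0,0,0,94,0,0,0,0]
  squeeze: 20

```text
clock: 3.4
tcp_pos: [0.5846, -0.1272, 0.2051]
ee_rot: [-3.141, 0.0, 1.656]
ft_force: [-0.5, 0.8, -0.4]
width: 0.094
gripper_force: 0.0
```

```bash
cat > c.py <<'E'
from h import *
st=sensors.state();p=snapshot('wrist');cv2.imwrite('pics/w1.png',p['frame'][...,::-1])
print(np.round(st['tcp_pos'],4),np.round(st['ee_rot'],3),st['clock'])
for t in('board','board_corner','board_edge','catch_knob','catch_pivot','shaker'):
    print(t,[(np.round(q['pixel']).astype(int).tolist(),round(q['score'],2)) for q in finder.pinpoint(p,t)][:3])
m=finder.silhouettes(p,'board')
if m:
    c=cloud(p,m[0]['mask'],st);print(np.round(1e3*np.percentile(c,[2,50,98],axis=0)))
E
python3 c.py
```

```text
[ 0.5846 -0.1272  0.2051] [-3.141  0.     1.656] 3.4
board [([132, 314], 0.74)]
board_corner [([48, 362], 0.66), ([52, 418], 0.36)]
board_edge [([198, 361], 0.89)]
catch_knob [([109, 420], 0.61)]
catch_pivot [([49, 418], 0.64)]
shaker [([270, 198], 0.96)]
[[ 526. -139.   29.]
 [ 578.  -30.   31.]
 [ 624.   39.   32.]]
```

View pics/w1.png

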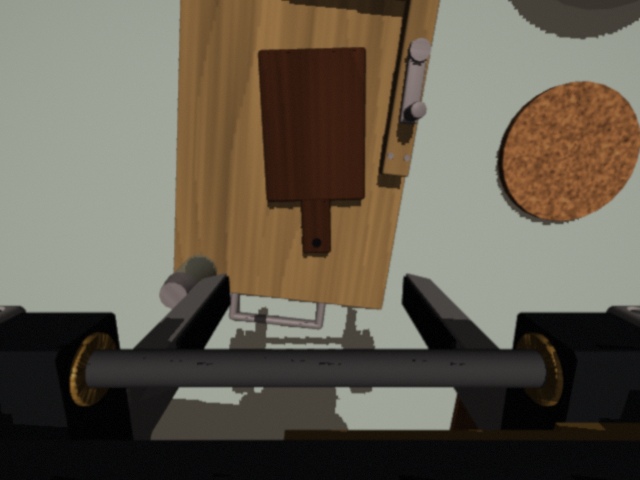

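The wrist view shows the board's corners at (49,261), (47,365), (199,364) and (202,268), and the handle end at (252,316). The knob is at (110,417), the pivot at (49,419), and the shaker at (285,180) sits left of the fingers.

```bash
cat > d.py <<'E'
from h import *
st=sensors.state();p=snapshot('wrist')
f=lambda rc,z:np.round(1e3*onz(p,rc,z,st),1)
for n,rc,z in [('b-x+y',(50,261),.032),('corner',(47,365),.032),('edge',(198,364),.032),('b-x-y',(200,268),.032),('handleL',(252,304),.032),('handleR',(252,330),.032),('trayFR',(308,381),.012),('stop end in',(174,382),.038),('stop end out',(176,405),.038),('knob',(110,417),.076),('knobbase',(120,408),.05),('pivot',(49,420),.049)]:
    print(n,f(rc,z))
t=snapshot('top');print('knob2view',np.round(1e3*tri(ray(p,(110,417),st),ray(t,(153,357)))),'edge2view',np.round(1e3*tri(ray(p,(198,364),st),ray(t,(177,404)))),'shaker',np.round(1e3*tri(ray(p,(292,173),st),ray(t,(273,475)))))
m=finder.silhouettes(p,'shaker')
if m: c=cloud(p,m[0]['mask'],st);print(np.round(1e3*np.percentile(c[c[:,2]>.05],[5,50,95],axis=0)))
E
python3 d.py
```

```text
b-x+y [522.1  36.9  32. ]
corner [616.3  47.7  32. ]
edge [632.  -88.4  32. ]
b-x-y [536.  -98.9  32. ]
handleL [ 576.4 -149.6   32. ]
handleR [ 603.4 -147.3   32. ]
trayFR [ 669.5 -213.3   12. ]
stop end in [645.7 -63.3  38. ]
stop end out [668.3 -63.2  38. ]
knob [660.6  -8.4  76. ]
knobbase [660.6 -13.5  50. ]
pivot [662.4  45.3  49. ]
knob2view [656. -10.  86.] edge2view [627. -90.  44.] shaker [ 458. -191.   77.]
[[ 452. -195.   54.]
 [ 463. -179.   84.]
 [ 474. -172.   87.]]
```

>>> drive_tool:
  motion: [70,-1,1,-40,0.01,70,0,0,-40,0,70,0,0,-40,0,70,0,0,-40,0,70,0,0,-18,0,70,0,0,-8,0,70,0,0,0,0,40,0,0,0,0,20,0,0,0,0,10,0,0,0,0,10,0,0,0,0,10,0,0,0,0,10,0,0,0,0,10,0,0,0,0]
  squeeze: 15

```text
clock: 5.35
tcp_pos: [0.5839, -0.1251, 0.0197]
ee_rot: [3.141, -0.0, 1.668]
ft_force: [-0.8, 1.1, 6.1]
width: 0.0299
gripper_force: 15.0
```

>>> drive_tool:
  motion: [10,0,6,0,-0.035,10,0,6,0,-0.035,10,0,6,0,-0.035,10,0,7,0,-0.035,10,0,0,0,0]

```text
clock: 5.85
tcp_pos: [0.5839, -0.0999, 0.0197]
ee_rot: [3.141, 0.0, 1.527]
ft_force: [-1.8, 0.3, 7.0]
width: 0.0296
gripper_force: 15.0
```

```bash
cat > e.py <<'E'
from h import *
import sys
p=snapshot('top')
cv2.imwrite(f'pics/{sys.argv[1]}.png',cv2.resize(p['frame'][130:310,260:500,::-1],None,fx=3.3,fy=3.3,interpolation=2))
E
python3 e.py t2
```

```text
(no output)
```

View pics/t2.png

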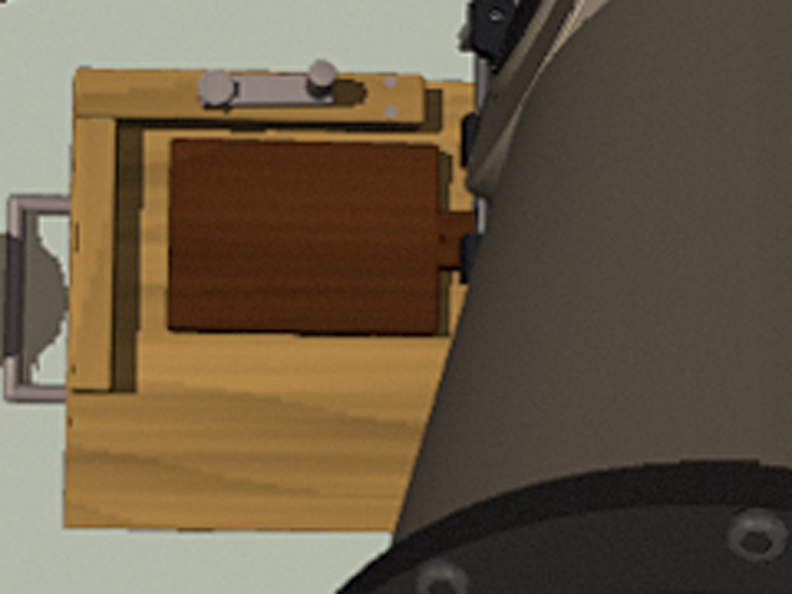

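The board at crop (170–440, 140–330) is now parallel to the stops. The gaps are about 55 px (27 mm) to the short stop and 17 px (9 mm) to the long stop.

>>> drive_tool:
  motion: [10,0,5,0,0,10,0,5,0,0,10,0,5,0,0,10,0,4,0,0,10,2,0,0,0,10,2,0,0,0,10,2,0,0,0,10,1,0,0,0,10,1,0,0,0,10,0,0,0,0]

```text
clock: 6.9
tcp_pos: [0.5911, -0.0807, 0.0196]
ee_rot: [-3.14, -0.001, 1.528]
ft_force: [-6.0, -0.5, 12.6]
width: 0.03
gripper_force: 15.1
```

>>> drive_tool:
  motion: [10,0,2,0,0,10,0,2,0,0,10,0,1,0,0,10,0,1,0,0,10,0,0,0,0]

```text
clock: 7.4
tcp_pos: [0.5917, -0.0754, 0.0196]
ee_rot: [3.141, 0.001, 1.528]
ft_force: [0.0, -3.6, 6.1]
width: 0.0299
gripper_force: 15.0
```

>>> drive_tool:
  motion: [10,1,0,0,0,10,1,0,0,0,10,0,0,0,0]

```text
clock: 7.7
tcp_pos: [0.5925, -0.0753, 0.0196]
ee_rot: [-3.139, -0.0, 1.528]
ft_force: [-8.5, -2.2, 14.6]
width: 0.0296
gripper_force: 15.1
```

>>> drive_tool:
  motion: [10,0,1,0,0,10,0,1,0,0,10,0,0,0,0]

```text
clock: 8.0
tcp_pos: [0.5934, -0.0735, 0.0196]
ee_rot: [-3.141, 0.0, 1.528]
ft_force: [-2.2, -3.9, 8.8]
width: 0.0299
gripper_force: 15.0
```

>>> drive_tool:
  motion: [10,1,0,0,0,10,1,0,0,0,10,1,0,0,0,10,0,0,0,0]

```text
clock: 8.4
tcp_pos: [0.5939, -0.0734, 0.0192]
ee_rot: [-3.136, -0.0, 1.527]
ft_force: [-15.7, -3.0, 19.2]
width: 0.03
gripper_force: 15.0
```

>>> drive_tool:
  motion: [10,0,1,0,0,10,0,1,0,0,10,0,1,0,0,10,0,0,0,0]

```text
clock: 8.8
tcp_pos: [0.5939, -0.0728, 0.0192]
ee_rot: [-3.137, 0.002, 1.526]
ft_force: [-13.8, -14.9, 13.0]
width: 0.0301
gripper_force: 15.1
```

```bash
python3 e.py t3
```

```text
(no output)
```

View pics/t3.png

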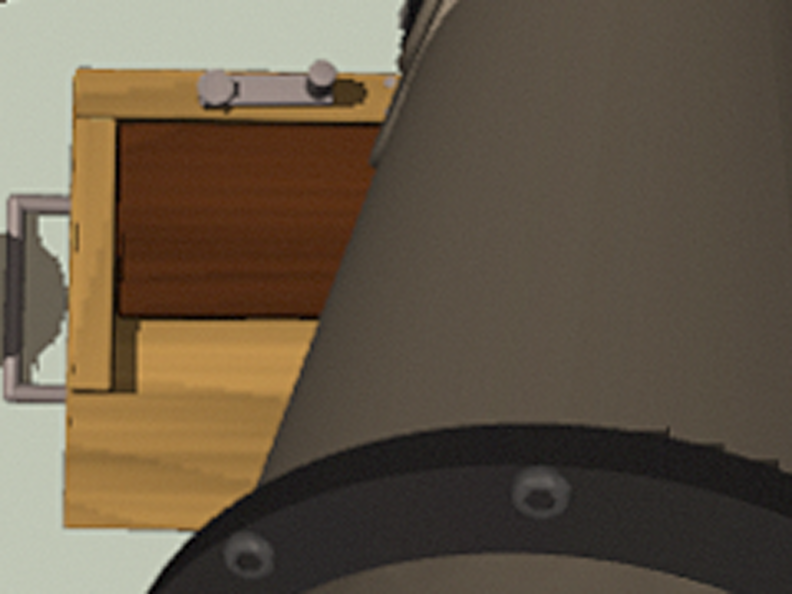

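The board shows flush against both stops, with its corner at crop (118,122) and contact forces of about 14 N. Now I'll release, lift and inspect.

>>> drive_tool:
  motion: [50,-1,-1,0,0,60,0,0,0,0,60,0,0,0,0,60,0,0,0,0,60,0,0,20,0,60,0,0,40,0,60,0,-10,40,0,60,0,-15,40,0,60,0,-15,30,0,60,0,0,0,0]

```text
clock: 9.85
tcp_pos: [0.5975, -0.1136, 0.1937]
ee_rot: [3.135, -0.0, 1.525]
ft_force: [0.3, 1.2, -0.1]
width: 0.0602
gripper_force: 0.0
```

```bash
cat > f.py <<'E'
from h import *
st=sensors.state();p=snapshot('wrist')
print(np.round(st['tcp_pos'],4),np.round(st['ee_rot'],3))
cv2.imwrite('pics/w2.png',cv2.resize(p['frame'][:300,160:480,::-1],(640,600)))
for t in('catch_knob','catch_pivot','board_corner','board_edge'):
    print(t,[(np.round(q['pixel']).astype(int).tolist(),round(q['score'],2)) for q in finder.pinpoint(p,t)][:2])
E
python3 f.py
```

```text
[ 0.5975 -0.1136  0.1937] [ 3.135 -0.     1.525]
catch_knob [([114, 386], 0.91)]
catch_pivot [([50, 381], 0.58)]
board_corner []
board_edge [([159, 359], 0.97), ([299, 194], 0.66)]
```

View pics/w2.png

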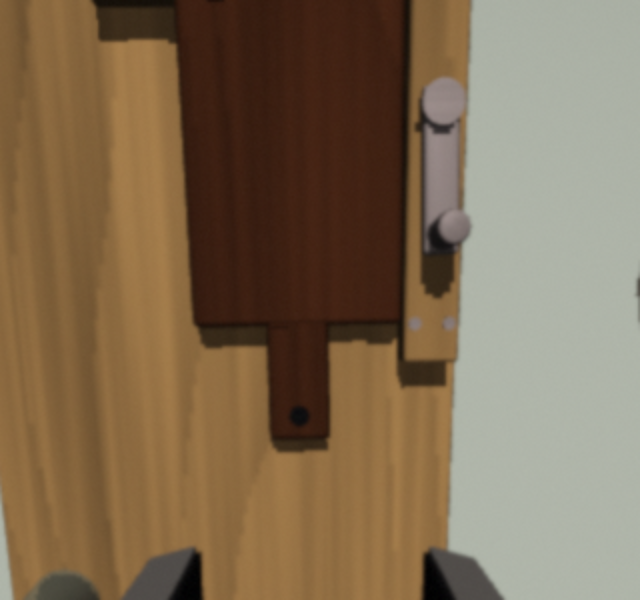

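The long edge lies along the stop, with possibly a sub-pixel gap near crop (402,320), and the catch is still on the stop at (452,228). I'll nudge the free long edge and the handle end with closed fingers so the board seats fully.

>>> drive_tool:
  motion: [0,-27,25,0,0,0,-27,25,0,0,0,-28,25,0,0,0,0,25,0,0,0,0,0,-40,0,0,0,0,-40,0,0,0,0,-40,0,0,0,0,-35,0,0,0,0,-15,0,0,0,0,-4,0,0,5,0,0,0,0,5,0,0,0,0,4,0,0,0,0,2,0,0,0,0,0,0,0,0]

```text
clock: 11.6
tcp_pos: [0.5304, -0.011, 0.016]
ee_rot: [3.141, -0.0, 1.528]
ft_force: [-0.3, -0.1, 0.0]
width: 0.0005
gripper_force: 0.0
```

>>> drive_tool:
  motion: [0,2,0,0,0,0,2,0,0,0,0,0,0,0,0]

```text
clock: 11.9
tcp_pos: [0.533, -0.0111, 0.0153]
ee_rot: [-3.14, -0.0, 1.528]
ft_force: [-4.3, -0.3, 3.3]
width: 0.0003
gripper_force: 2.3
```

>>> drive_tool:
  motion: [0,1,0,1,0,0,1,0,0,0,0,1,0,0,0,0,0,0,0,0]

```text
clock: 12.3
tcp_pos: [0.5332, -0.0107, 0.0154]
ee_rot: [-3.135, -0.001, 1.528]
ft_force: [-15.2, 3.0, 1.6]
width: 0.0007
gripper_force: 7.3
```

>>> drive_tool:
  motion: [0,-9,0,0,0,0,-8,0,0,0,0,0,0,35,0,0,0,0,35,0,0,18,-31,0,0,0,18,-31,0,0,0,18,-31,0,0,0,19,-31,0,0,0,0,0,-35,0,0,0,0,-33,0,0,0,0,0,0,0,0,6,0,0,0,0,6,0,0,0,0,6,0,0,0,0,3,0,0,0,0,2,0,0,0,0,0,0,0]

```text
clock: 14.0
tcp_pos: [0.5929, -0.1117, 0.0188]
ee_rot: [3.141, -0.0, 1.528]
ft_force: [0.6, 0.1, 0.2]
width: 0.0002
gripper_force: 0.0
```

>>> drive_tool:
  motion: [0,0,2,0,0,0,0,2,0,0,0,0,0,0,0]

```text
clock: 14.3
tcp_pos: [0.5924, -0.1107, 0.0187]
ee_rot: [3.141, 0.003, 1.526]
ft_force: [-1.9, -10.0, 2.8]
width: 0.0002
gripper_force: 5.0
```

Both pushes are blocked firmly (15 N along x, 10 N along y), so the board is seated. Next I'll back off and go above the knob.

>>> drive_tool:
  motion: [0,0,1,0,0,0,0,-7,0,0,0,0,-7,0,0,50,0,0,35,0,50,0,0,35,0,50,0,0,35,0,50,0,0,20,0,50,16,28,0,0,50,16,28,0,0,50,16,28,0,0,50,17,28,0,0,50,0,0,0,0,50,0,0,0,0]

```text
clock: 15.6
tcp_pos: [0.6577, -0.009, 0.1431]
ee_rot: [-3.141, 0.0, 1.529]
ft_force: [1.1, -0.8, 0.7]
width: 0.05
gripper_force: 0.0
```

```bash
cat > g.py <<'E'
from h import *
st=sensors.state();p=snapshot('wrist')
print(np.round(st['tcp_pos'],4),np.round(st['ee_rot'],3),np.round(st['joint_pos'],2))
cv2.imwrite('pics/w3.png',p['frame'][...,::-1])
print([(np.round(q['pixel']).astype(int).tolist(),round(q['score'],2)) for q in finder.pinpoint(p,'catch_knob')][:2])
print('tcp px if knob at z76 below tcp',proj(p,np.array([st['tcp_pos'][0],st['tcp_pos'][1],.076]),st))
E
python3 g.py
```

```text
[ 0.6577 -0.009   0.1431] [-3.141  0.     1.529] [-0.55  0.53  0.66  1.73 -0.38  1.01  0.2 ]
[([260, 318], 0.94)]
tcp px if knob at z76 below tcp [[313.37746149 258.15069021]]
```

View pics/w3.png

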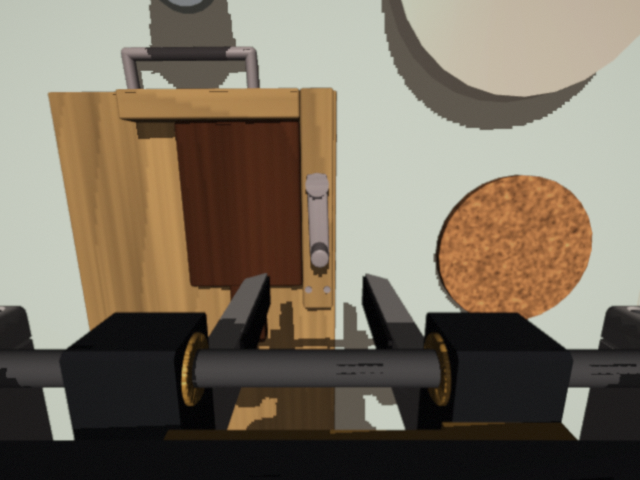

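The knob at (258,318) is centred under the fingers, and the board is flush along both stops. Descend and grip lightly.

>>> drive_tool:
  motion: [50,1,0,-35,0,50,0,0,-35,0,50,0,0,-12,0,50,0,0,-3,0,25,0,0,0,0,10,0,0,0,0,10,0,0,0,0,10,0,0,0,0,10,0,0,0,0,10,0,0,0,0]
  squeeze: 6

```text
clock: 16.7
tcp_pos: [0.659, -0.0092, 0.0589]
ee_rot: [3.141, -0.0, 1.528]
ft_force: [-0.1, 0.5, 4.7]
width: 0.0137
gripper_force: 6.0
```

>>> drive_tool:
  motion: [10,-6.8,0.7,0,-0.131,10,-6.6,1.6,0,-0.131,10,-6.3,2.5,0,-0.131,10,-6,3.3,0,-0.131,10,-5.5,4,0,-0.131,10,-4.9,4.7,0,-0.131,10,0,0,0,0]

```text
clock: 17.4
tcp_pos: [0.6225, 0.0083, 0.0587]
ee_rot: [3.141, 0.0, 0.739]
ft_force: [-1.0, -0.7, 5.5]
width: 0.0137
gripper_force: 6.0
```

>>> drive_tool:
  motion: [10,-4.3,5.3,0,-0.131,10,-3.5,5.8,0,-0.131,10,-2.8,6.2,0,-0.131,10,-1.9,6.5,0,-0.131,10,-1.1,6.7,0,-0.131,10,-0.2,6.8,0,-0.131,10,0,0,0,0]

```text
clock: 18.1
tcp_pos: [0.6098, 0.0459, 0.0586]
ee_rot: [3.141, -0.001, -0.045]
ft_force: [3.9, -0.1, 3.9]
width: 0.0141
gripper_force: 6.0
```

>>> drive_tool:
  motion: [30,0,0,0,0,40,0,0,0,0,40,0,0,0,0,40,0,0,35,0,40,0,0,40,0,40,0,-30,40,0,40,0,-40,30,0,40,0,-40,0,0,40,0,-40,0,0,40,0,-40,0,0,40,-20,-40,0,0,40,0,0,0,0]

```text
clock: 19.3
tcp_pos: [0.5854, -0.1916, 0.2042]
ee_rot: [3.141, -0.0, -0.052]
ft_force: [-0.3, 0.2, 1.5]
width: 0.0398
gripper_force: 0.0
```

```bash
cat > k.py <<'E'
from h import *
p=snapshot('top')
cv2.imwrite('pics/t4.png',cv2.resize(p['frame'][135:305,190:490,::-1],(790,448),interpolation=2))
print([(np.round(q['pixel'],1).tolist(),round(q['score'],2),np.round(1e3*onz(p,q['pixel'],.076))) for q in finder.pinpoint(p,'catch_knob')][:2])
E
python3 k.py
```

```text
[([180.6, 325.5], 0.8, array([612.,  41.,  76.]))]
```

View pics/t4.png

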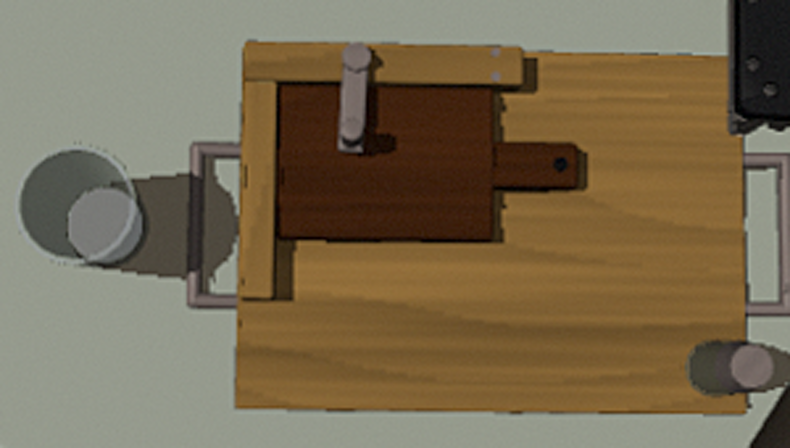

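The catch now points across the board (pivot crop (357,57), end (350,151)), perhaps slightly over-rotated. The shaker and tumbler stand undisturbed. I'll measure the bar angle numerically.

```bash
cat > l.py <<'E'
from h import *
p=snapshot('top');hsv=cv2.cvtColor(p['frame'],cv2.COLOR_RGB2HSV).astype(int)
z=np.zeros((480,640),bool);z[166:196,308:342]=1
m=z&(hsv[...,1]<70)&(hsv[...,2]>80)
print('\n'.join(''.join('#' if v else '.' for v in r) for r in m[152:198,308:342]))
rows=[];K=[]
for r in range(166,182):
    c=np.nonzero(m[r])[0]
    if len(c)>4: K.append(onz(p,(r,c.mean()),.048))
K=np.array(K);a=np.polyfit(K[:,0],K[:,1],1);print('bar yaw dy/dx',a[0],K[[0,-1]].round(4).tolist())
# board long/short edges: dark
d=np.zeros((480,640),bool);d[160:235,290:385]=1
d&=(p['frame'].sum(-1)<170)&(hsv[...,1]>120)
B=np.array([[r,np.nonzero(d[r])[0].max()] for r in range(200,224)])
W=np.array([onz(p,b,.032) for b in B]);print('board end yaw',np.polyfit(W[:,0],W[:,1],1)[0])
C=[(np.nonzero(d[:,c])[0].max(),c) for c in range(300,370)]
W=np.array([onz(p,b,.032) for b in C]);print('board side yaw (-dx/dy)',-np.polyfit(W[:,1],W[:,0],1)[0])
E
python3 l.py
```

```text
..................................
..................................
..................................
..................................
..................................
..................................
..................................
..................................
..................................
..................................
..................................
..................................
..................................
..................................
............#########.............
............#########.............
............#########.............
...........##########.............
...........##########.............
...........##########.............
...........##########.............
...........##########.............
...........##########.............
...........##########.............
...........#########..............
...........#########..............
...........#########..............
...........#########..............
...........#########..............
...........#########..............
...........#########..............
...........#########..............
...........#########..............
...........########...............
...........########...............
...........#.#####................
..........##......................
..........##......................
..........###.....#...............
...........###.####...............
..................................
..................................
..................................
..................................
..................................
..................................
bar yaw dy/dx -0.09339140929700576 [[0.6425, 0.0418, 0.048], [0.6172, 0.0441, 0.048]]
board end yaw -0.2818176768028163
board side yaw (-dx/dy) -0.015227893349101676
```

>>> drive_tool:
  motion: [40,-5,45,0,0,40,-5,45,0,0,40,-5,45,0,0,40,-5,45,0,0,40,-5,40,-20,0,40,0,0,-30,0,40,0,0,0,0,40,0,0,0,0]

```text
clock: 20.25
tcp_pos: [0.5638, 0.0348, 0.154]
ee_rot: [3.141, 0.0, -0.044]
ft_force: [-0.2, -0.1, 0.8]
width: 0.0401
gripper_force: 0.0
```

```bash
cat > m.py <<'E'
from h import *
st=sensors.state();p=snapshot('wrist');print(np.round(st['tcp_pos'],4),np.round(st['ee_rot'],3))
np.savez('w.npz',frame=p['frame'])
for t in('catch_knob','catch_pivot','board_corner'):
    for q in finder.pinpoint(p,t)[:1]: print(t,np.round(q['pixel'],1),round(q['score'],2),np.round(1e3*onz(p,q['pixel'],{'catch_knob':.076,'catch_pivot':.049,'board_corner':.022}[t],st),1))
cv2.imwrite('pics/w4.png',cv2.resize(p['frame'][:300,120:520,::-1],(800,600),interpolation=2))
E
python3 m.py
```

```text
[0.5638 0.0348 0.154 ] [ 3.141  0.    -0.044]
catch_knob [195.5 297.4] 0.98 [609.9  46.9  76. ]
catch_pivot [125.5 301.2] 0.67 [660.8  42.4  49. ]
board_corner [145.9 242.5] 0.8 [649.   94.4  22. ]
```

View pics/w4.png

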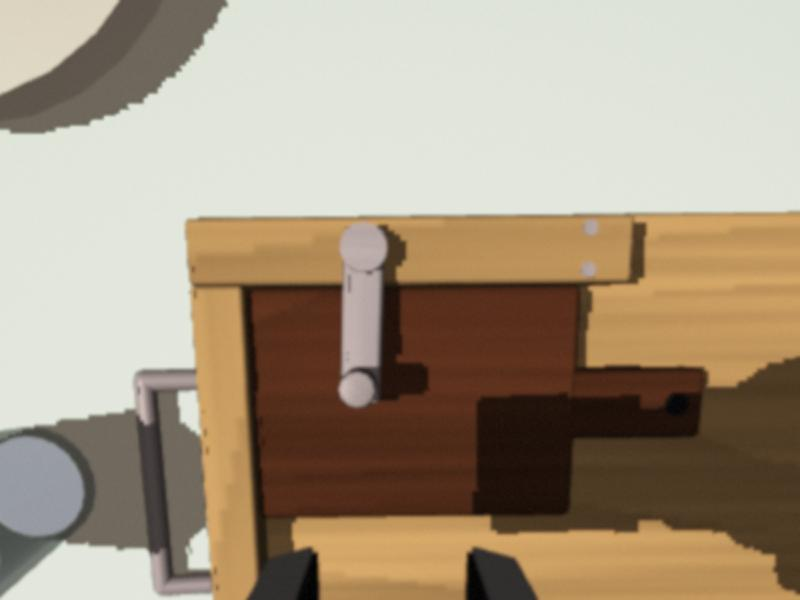

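The wrist view shows the bar from the pivot (364,246) to the knob (357,388). The long stop's outer edge runs (188,220)→(632,215), the short stop's inner face runs (245,288)→(258,560), and the board is tight against both. Now the angles.

```bash
cat > n.py <<'E'
from h import *
st=sensors.state();p=snapshot('wrist')
P=lambda x,y,z:onz(p,(y/2-.25,120+x/2-.25),z,st)
def ang(a,b,z,xaxis):
    d=P(*b,z)-P(*a,z); return round(float(-d[0]/d[1] if not xaxis else d[1]/d[0]),4)
print('outer',ang((188,220),(632,215),.038,0),'inner',ang((250,285),(632,282),.038,0),'short',ang((245,288),(258,560),.038,1),'barL',ang((346,265),(342,370),.048,1),'barR',ang((384,265),(380,395),.048,1))
print('board lower',ang((262,517),(568,514),.032,0),'right',ang((578,288),(568,514),.032,1))
for b in((250,285),(632,282)):print(P(*b,.038).round(4))
for n,x,y,z in(('pivot',364,246,.053),('edge',579,288,.032),('brdL',262,517,.032),('brdR',568,514,.032)):print(n,P(x,y,z).round(4))
g=cv2.cvtColor(p['frame'],cv2.COLOR_RGB2GRAY).astype(float);G=np.abs(cv2.Sobel(cv2.GaussianBlur(g,(0,0),1),cv2.CV_64F,1,0));
for lo,hi in((285,300),(304,318)):
    W=[]
    for r in range(146,184):
        w=G[r,lo:hi]**2;W.append(onz(p,(r,lo+(w*np.arange(hi-lo)).sum()/w.sum()),.048,st))
    W=np.array(W);print('edgefit',np.polyfit(W[:,0],W[:,1],1)[0].round(4))
E
python3 n.py
```

```text
outer -0.0352 inner -0.0383 short -0.0456 barL -0.1015 barR -0.0808
board lower -0.0353 right -0.0287
[0.652  0.0885 0.038 ]
[ 0.6461 -0.0663  0.038 ]
pivot [0.6633 0.0409 0.053 ]
edge [ 0.6449 -0.0464  0.032 ]
brdL [0.5527 0.0936 0.032 ]
brdR [ 0.5479 -0.0433  0.032 ]
edgefit -0.082
edgefit -0.081
```

The bar is 0.045 rad past square, so I'll bring the knob back about 2.3 mm.

>>> drive_tool:
  motion: [40,23,5,0,0,40,23,6,0,0,40,0,0,-40,0,40,0,0,-40,0,40,0,0,-15,0,40,0,0,0,0,20,0,0,0,0,10,0,0,0,0,10,0,0,0,0,10,0,0,0,0,10,0,0,0,0]

```text
clock: 21.6
tcp_pos: [0.6103, 0.0461, 0.0593]
ee_rot: [-3.141, -0.001, -0.044]
ft_force: [-0.6, 0.8, 8.5]
width: 0.0137
gripper_force: 6.0
```

>>> drive_tool:
  motion: [10,0,-1.5,0,0,10,0,-1,0,0,10,0,0,0,0,10,0,0,0,0]

```text
clock: 22.0
tcp_pos: [0.6103, 0.0435, 0.0592]
ee_rot: [-3.141, -0.001, -0.044]
ft_force: [0.0, 1.1, 6.9]
width: 0.0138
gripper_force: 6.0
```

Next: release, lift back to the same viewpoint, and re-measure.

>>> drive_tool:
  motion: [25,0,0,0,0,40,0,0,0,0,40,0,0,0,0,40,0,0,35,0,40,0,0,40,0,40,-23,-5,20,0,40,-23,-4,0,0,40,0,0,0,0,40,0,0,0,0]

```text
clock: 22.9
tcp_pos: [0.5638, 0.0349, 0.1536]
ee_rot: [-3.141, -0.0, -0.044]
ft_force: [-1.1, 0.4, -0.2]
width: 0.0399
gripper_force: 0.0
```

```bash
python3 m.py; python3 n.py | grep edgefit; cat > o.py <<'E'
from h import *
p=snapshot('top')
for t,z in(('shaker',0.012),('tumbler',0)):
    for q in finder.silhouettes(p,t)[:2]: c=cloud(p,q['mask']);print(t,np.round(q['pixel']),round(q['score'],2),np.round(1e3*np.median(c,0)))
E
python3 o.py
```

```text
[0.5638 0.0349 0.1536] [-3.141 -0.    -0.044]
catch_knob [198.8 299.6] 0.93 [607.5  45.6  76. ]
catch_pivot [127.1 300.9] 0.96 [659.7  43.   49. ]
board_corner [140.8 239.1] 0.79 [653.4  97.2  22. ]
edgefit -0.0341
edgefit -0.0369
shaker [272. 469.] 0.96 [ 457. -181.   74.]
```

```bash
python3 -c "
from workcell import close_job
print(close_job())"
```

```text
the job is handed in; nothing more can be done
None
```

The job is handed in at about 23 s: the board is home against both stops (it held at 15 N and 10 N nudges), the catch measures within about 0.01 rad of square across it, and the shaker hasn't moved; the tumbler stood in place in the last top view, but the final check didn't pick it up.

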